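# Lock the blade insert into the vegetable slicer

## Task

Get the vegetable slicer ready for use: push the loose blade insert forward along its bed until it is fully home against the end stop. Then turn the winged locking knob clockwise until its cam holds the insert snugly against the side rail - clearly tight, but stop soon after it bites, do not force it. Keep your fingers off the steel guard panel beside the knob, leave the other things alone, and let go.

Things in the scene. Friction and masses are not known exactly. Their poses are not given: they have to be found in the camera images.
- slicer: White flat slicer base fixed to the worktop, 270 mm long (its x, pointing away from the robot, yaw varies), 180 mm wide (y -100 to +80 mm), origin on the worktop under the middle of the bed. Bed surface 24 mm above the worktop. On the right a low guide, 10 mm high, face at y -40.5 mm; the insert has some side play between guide and rail.
- insert_centre (a point): Centre of the loose grey blade insert: a plate 100 (x) x 70 (y) x 10 mm with a slanting steel blade on top, 0.11 to 0.22 kg, lying on the bed 30 to 50 mm short of home. Axes as the slicer's. Fully home its far edge touches the end stop: this point is then at x +30 mm in the slicer's frame.
- insert_fin (a point): Centre of the insert's upright push fin: 10 mm thick (x), 36 mm wide (y), 24 mm high, standing on the robot-side end of the insert (45 mm behind insert_centre, 17 mm above it); its top is 58 mm above the worktop.
- knob_grip (a point): Centre of the black wings, on the vertical knob axis, 61 mm above the worktop, at x +30, y -49 mm in the slicer's frame. The wings are one flat upright paddle through the axis, 52 mm long (this point's y), 8 mm thick (its x), 22 mm high (50 to 72 mm above the worktop). Under them is a 20 mm wide round hub.
- wing_knob (a joint): Winged knob's turn (rad), grows clockwise from above, 0 to 2.9, starts at 0 to 0.4. At 0.25 the wings point at the guard, at 1.82 they are parallel to it. Stays where left; turning free takes 0.12 Nm. The cam has the insert on the rail somewhere in 1.0 to 2.1; then the moment climbs by about 0.013 Nm per N of clamping force: snug is 8 to 25 N (0.22 to 0.45 Nm in all).
- insert: The insert as a whole; origin at the centre of its underside (5 mm below insert_centre).
- guard: Steel guard panel fixed on the slicer to the right of the knob, 130 mm long, 5 mm thick, its top 68 mm above the worktop; origin at the middle of its foot, 24 mm above the worktop. Its inner face is 34 mm from the knob axis, so the wing tips pass it at 8 mm and a finger between the wings and the panel has 30 mm when the wings lie parallel to it.
- peeler: Bystander: vegetable peeler with red handle, 170 mm, lying on the right; origin at the middle of its underside.
- rice_bowl: Bystander: bowl, 115 mm wide, 52 mm high, right; origin at the middle of its underside.
- kitchen_timer: Bystander: white round timer, 68 mm wide, 58 mm high, left; origin at the middle of its underside.
- tumbler: Bystander: glass tumbler, 80 mm wide, 91 mm high, behind the slicer; origin at the middle of its underside.
- stop_face (a point): Middle of the face of the end stop, a white bar 16 mm high across the far end of the bed, 80 mm ahead of the slicer's origin, 32 mm above the worktop.
- rail_nominal (a point): Nominal place of the inner face of the two-part aluminium rail left of the bed (20 mm high, 170 mm long): slicer y +36 mm. The rail is adjustable: it is fixed where it was last set, within 3.5 mm either way of this, and that is not measured. Its inner strip is sprung: it gives 1 mm per 8 N, so the insert still creeps left while it is being clamped.
- cam_axis (a point): Steel eccentric disc under the knob, 30 mm diameter, 7 mm off-centre, 9 mm thick, level with the insert's plate; it is turned away (to the right) at knob 0, fully toward the rail at 3.14, and presses on the insert's right-hand edge. This point: on the knob axis, 6 mm above the bed.
Things that resemble listed ones, but are neither listed nor needed, are in the scene too. Leave any blue or green look-alike of the insert alone.

How it is judged (in metres and radians):
On the way, in this order (a step that is already met when the one before it is completed fails the run):
1. the insert is fully home against the end stop, not yet clamped by the cam (x of insert_centre in the frame of slicer above 0.028 m and contact force between wing_knob and insert below 2 N), for 0.2 s.
2. the cam clamps the insert, still home (x of insert_centre in the frame of slicer above 0.028 m and contact force between wing_knob and insert above 8 N), for 0.2 s.
At the end, for the whole second after the job is handed in: The insert lies flat in the bed within 2 mm of the end stop and square to it (0.04 rad), clamped by the cam with 8 to 25 N, and it and the knob are at rest and released (all of step 2 and z of insert_centre in the frame of slicer below 0.031 m and angle between the x axis of insert and the x axis of slicer, either way round below 0.04 rad and contact force between wing_knob and insert below 25 N and linear speed of insert below 0.01 m/s and velocity of joint wing_knob between -0.05 and 0.05 rad/s); the robot touches nothing.
It fails at once if the knob was over-tightened: the cam pressed the insert with more than 35 N (contact force between wing_knob and insert above 35 N).
It fails at once if the robot pushed on the guard panel with more than 6 N (contact force between any of the fingers, the arm and guard above 6 N).
It fails at once if a bystander was displaced by more than 20 mm (distance of any of peeler, rice_bowl, kitchen_timer, tumbler from where it was at the start of the episode above 0.02 m).
It also fails if it takes over 69 s, if anything falls off the work surface, if the arm or the gripper's body presses on something with over 40 N, if the wrist force passes 120 N, or if a joint passes its speed limit or range.

## Robot

A 6-joint arm with a two-finger parallel gripper is mounted at the origin on a cart in front of the work surface, level with it; the furniture and walls round the work are solid. World frame = base frame: x ahead of the robot, y to its left, z up, the work surface at z = 0. Lengths are in m, angles in degrees, forces in N, time in s.
With the tool pointing down it reaches from about 0.325 to 0.85 m from the base axis. Payload 15.5 kg.
Tool frame: the origin (TCP) lies at the very end of the fingers, on their centre line; the grasp point (between the pads) lies arm.grip_depth behind it (arm.grip_depth is the distance from the TCP to the grasp point, in m); z points along the fingers, y is the direction in which the jaws open and shut (so a half turn about z gives the same grasp; the last joint's range is limited). The gripper opens to 91 mm and grips with 3 to 60 N. Pads are 32 mm wide; open, the fingers measure 118 mm over their backs; the gripper's body (76 mm by 178 mm) begins 60 mm behind the grasp point.
Start: joints at [57.611, 28.281, 77.091, -0, 74.628, -5.472], TCP at [0.283, 0.557, 0.214] pointing down, gripper open.
Joint ranges: [-166.48, 166.48], [-47.26, 123.95], [12.59, 153.08], [-70.14, 250.14], [6.76, 159.57], [-176.63, 176.63]. Speed limits (degrees/s): [108.29, 108.29, 147.25, 172.46, 172.46, 172.46].

## Interface

Orientations are given as a 3x3 rotation matrix whose columns are the frame's x, y, z axes.
In Python, from rig import arm gives the robot as it stands. Calls block until the motion is done:
- arm.move_to(position, orientation): joint-space move of the TCP to a pose.
- arm.move_l(position, orientation=None, feed=0.15): straight line of the TCP; orientation=None keeps the orientation; feed is the mean speed in m/s.
- arm.move_joints(angles): joint-space move.
- arm.grip(opening): finger opening in m; the grip force is fixed at half the most; returns when the fingers have stopped.
- arm.sleep(seconds).
- arm.solve_ik(position, orientation): joint angles nearest the present ones, or None.
- arm.snapshot(name): name is "scene" or "side" or "wrist"; returns the picture (480x640x3 uint8, red, green, blue); there is no depth.
- arm.get_calibration(name): a dict with "intrinsics" (3x3 intrinsics, pixels), "cam_to_world" (4x4, takes a point from camera to world coordinates). Camera axes: x right, y down, z forward; pixel columns grow to the right and rows downward; lengths in m; the calibration is good to about 2 mm. A picture is of the moment at which its call begins: read the wrist's pose just before it. get_calibration takes no time and is no camera call; for the wrist camera it gives the pose at the moment of the call.
A pose or a line that the arm cannot do raises arm.Unreachable and nothing moves.
- arm.sign_off(): hands the job in, once; it reports no verdict.
Readings, each from a call of its own:
- arm.current_t(): time.
- arm.current_joint_positions(): joint angles.
- arm.current_dq(): joint speeds.
- arm.current_tau(): joint torques, N m.
- arm.current_ee_pos(): TCP position.
- arm.current_tool_rot(): TCP orientation.
- arm.current_force(): force on the tool from outside, world axes, zero at the start.
- arm.current_torque(): the same for the moment, N m.
- arm.current_width(): finger opening in m.
Only numpy, scipy, OpenCV 4.12 (cv2) and the standard library are available. Lean on these libraries where they do the work, as an engineer would, in place of code of your own. Each camera call takes 0.05 s, during which the arm holds its last target. There are 200 camera calls.

## Working session

There is one attempt and no reset: what is moved stays moved. The work goes in short steps, each a Python script; the robot and the scene stay as the last script left them, time stands still between calls to the robot, and variables do not carry over. Pictures are saved under pics/ and viewed, about 8 in all and at most 12, crops included, and the job is handed in when it is done.

```bash
mkdir -p pics; ls; python3 - <<'E'
from rig import arm
import cv2, numpy as np
for n in ("scene","side"):
    im=arm.snapshot(n); cv2.imwrite(f"pics/{n}0.png",im[:,:,::-1])
    c=arm.get_calibration(n); print(n,np.round(c["intrinsics"],1).tolist(),np.round(c["cam_to_world"],3).tolist())
print(arm.grip_depth, arm.current_t(), arm.current_width(), arm.current_tool_rot())
E
```

```text
pics
scene [[543.9, 0.0, 322.7], [0.0, 543.9, 236.5], [0.0, 0.0, 1.0]] [[-0.992, 0.072, -0.1, 0.713], [0.123, 0.614, -0.779, 0.917], [0.005, -0.786, -0.619, 0.877], [0.0, 0.0, 0.0, 1.0]]
side [[522.9, 0.0, 325.2], [0.0, 522.9, 233.3], [0.0, 0.0, 1.0]] [[-0.998, 0.033, -0.051, 0.614], [0.061, 0.581, -0.811, 0.842], [0.003, -0.813, -0.582, 0.764], [0.0, 0.0, 0.0, 1.0]]
0.0188 0.1 0.0912299916557827 [[-8.91672698e-01  4.52680283e-01 -6.00712991e-04]
 [ 4.52680669e-01  8.91672208e-01 -9.41025274e-04]
 [ 1.09655491e-04 -1.11101770e-03 -9.99999377e-01]]
```

View pics/scene0.png

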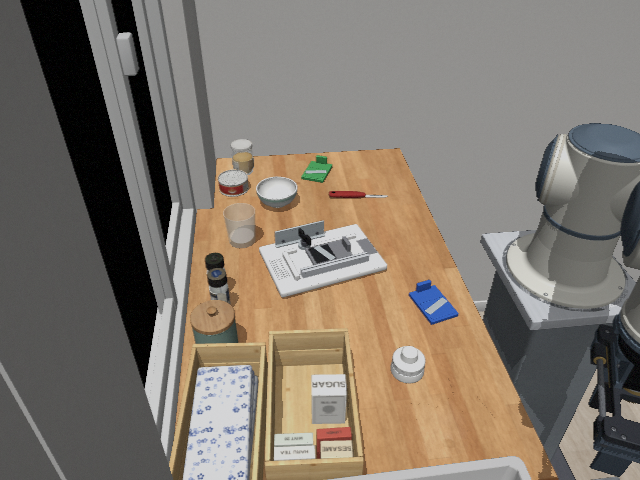

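View pics/side0.png

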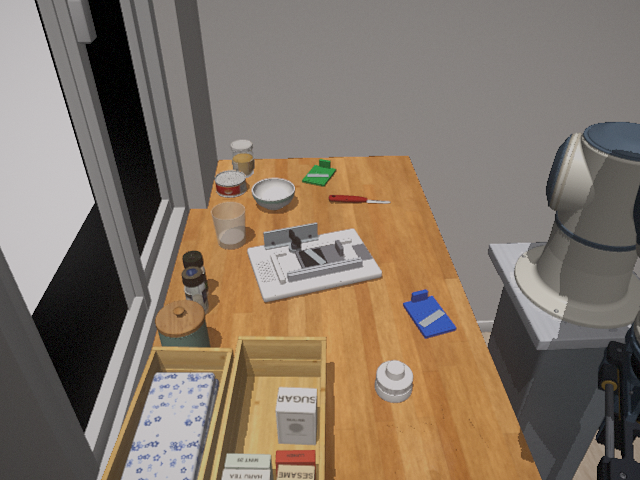

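The slicer sits at about scene pixel (322,258), with the robot on the right. I'll get a rough pose from its corners, then take a wrist picture from above.

```bash
cat > h.py <<'E'
import numpy as np, cv2
from rig import arm
def ray(cal,px,z):
    K,T=cal["intrinsics"],cal["cam_to_world"]; K=np.array(K);T=np.array(T)
    d=T[:3,:3]@np.linalg.solve(K,[px[0],px[1],1]); o=T[:3,3]
    return o+d*(z-o[2])/d[2]
def proj(cal,P):
    T=np.linalg.inv(np.array(cal["cam_to_world"])); p=T[:3,:3]@np.array(P)+T[:3,3]
    q=np.array(cal["intrinsics"])@p; return q[:2]/q[2]
def R(yaw):  # tool down; jaw (y) axis direction at angle yaw (rad) in world
    y=np.array([np.cos(yaw),np.sin(yaw),0]); z=np.array([0,0,-1.]); return np.column_stack([np.cross(y,z),y,z])
E
python3 - <<'E'
from h import *
c=arm.get_calibration("scene")
for p in [(261,258),(280,290),(385,264),(352,228)]: print(ray(c,p,0.02).round(3))
w=arm.get_calibration("wrist"); T=np.array(w["cam_to_world"])
Rt=arm.current_tool_rot(); print("cam in tool",(Rt.T@(T[:3,3]-arm.current_ee_pos())).round(3),(Rt.T@T[:3,:3]).round(3).tolist(),np.round(w["intrinsics"],0).tolist())
E
```

```text
[ 0.733 -0.097  0.02 ]
[0.694 0.02  0.02 ]
[ 0.438 -0.04   0.02 ]
[ 0.493 -0.19   0.02 ]
cam in tool [ 0.072  0.    -0.17 ] [[-0.001, -0.967, -0.256], [1.0, -0.0, -0.001], [0.0, -0.256, 0.967]] [[372.0, 0.0, 318.0], [0.0, 372.0, 235.0], [0.0, 0.0, 1.0]]
```

```bash
python3 - <<'E'
from h import *
yaw=np.radians(13)
for y in (yaw,yaw+np.pi):
    print(y,arm.solve_ik([0.575,-0.06,0.14],R(y)))
arm.move_to([0.575,-0.06,0.14],R(yaw))
arm.sleep(0.3)
c=arm.get_calibration("wrist"); im=arm.snapshot("wrist"); np.savez("w1.npz",K=c["intrinsics"],T=c["cam_to_world"])
cv2.imwrite("pics/w1.png",im[:,:,::-1])
print(arm.current_t(),arm.current_joint_positions())
E
```

```text
0.22689280275926285 [-1.18744057e+01  2.92117717e+01  8.88434573e+01 -2.54444375e-14
  6.19447710e+01 -2.48744057e+01]
3.368485456349056 [-1.18744057e+01  2.92117717e+01  8.88434573e+01 -2.54444375e-14
  6.19447710e+01  1.55125594e+02]
2.8917 [-1.18538783e+01  2.92094121e+01  8.88420482e+01  8.28980260e-05
  6.19450287e+01 -2.48725987e+01]
```

View pics/w1.png

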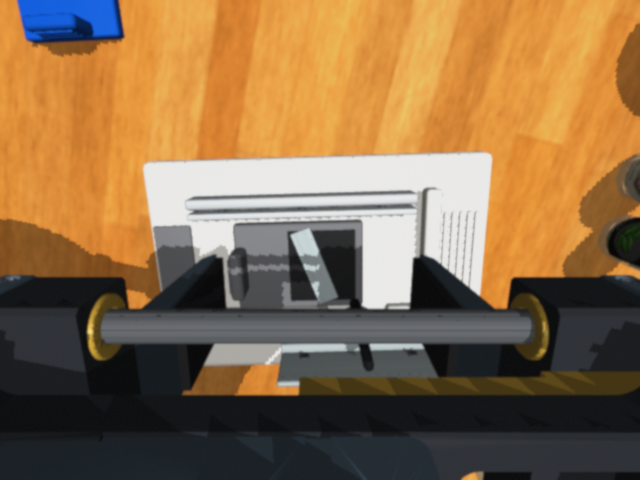

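```bash
python3 - <<'E'
from h import *
d=np.load("w1.npz"); c=dict(intrinsics=d["K"],cam_to_world=d["T"])
def P(px,z): return ray(c,px,z)
a,b=P((149,163),.024),P((490,153),.024); print("edge",a,b,np.linalg.norm(b-a)) # 270
yaw=np.arctan2(*(b-a)[1::-1]); ex=np.array([np.cos(yaw),np.sin(yaw),0]); ey=np.array([-ex[1],ex[0],0])
O=(a+b)/2-0.08*ey; O[2]=0; print("yaw",np.degrees(yaw),"O",O)
for n,px,z in [("ins fl",(361,221),.034),("ins nl",(236,223),.034),("stop top near",(423,190),.04),("rail in",(300,212),.044),("fin top near-left",(231,248),.058),("fin top near-right",(230,298),.058),("fin top far-right",(240,300),.058),("guard top",(278,350),.068)]:
    q=P(px,z)-O; print(n,(1000*np.array([q@ex,q@ey])).round(1))
for n,s in [("stop",(.08,0,.032)),("knob",(.03,-.049,.072)),("corner-",(-.135,-.1,.024))]:
    print(n,proj(c,O+ex*s[0]+ey*s[1]+[0,0,s[2]]))
E
```

```text
edge [ 0.43932873 -0.03705411  0.024     ] [0.68774402 0.02785799 0.024     ] 0.25675618431996294
yaw 14.644218011998557 O [ 0.58376167 -0.08199921  0.        ]
ins fl [30.6 32.8]
ins nl [-64.3  34. ]
stop top near [74.9 55.9]
rail in [-14.9  43. ]
fin top near-left [-63.9  21.4]
fin top near-right [-68.  -16.8]
fin top far-right [-60.8 -18.6]
guard top [-33.9 -54.4]
stop [423.61407843 259.42918557]
knob [366.04960034 344.10325013]
corner- [171.13629637 371.20708988]
```

```bash
python3 -c "
import cv2
im=cv2.imread('pics/w1.png')[140:390,130:510]
cv2.imwrite('pics/w1c.png',cv2.resize(im,None,fx=2,fy=2,interpolation=cv2.INTER_CUBIC))"
```

```text
(no output)
```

View pics/w1c.png

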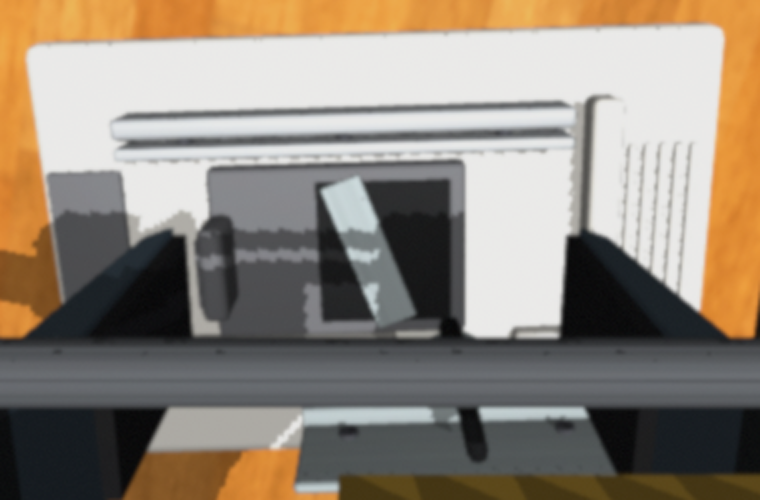

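The crop shows the insert's plate at full-image pixels (234,224)–(361,221), about 48 mm short of home. The fin is near (238,275) and the stop face at column 424. The knob axis is hidden behind the gripper bar, with a wing tip visible near (369,369). I'll push first with closed fingers, watching the force.

```bash
cat >> h.py <<'E'
YAW=np.radians(14.6); EX=np.array([np.cos(YAW),np.sin(YAW),0]); EY=np.array([-EX[1],EX[0],0]); O=np.array([0.5838,-0.082,0])
def S(x,y,z): return O+EX*x+EY*y+np.array([0,0,z])
def inv(p): d=np.array(p)-O; return np.array([d@EX,d@EY,d[2]])
E
python3 - <<'E'
from h import *
arm.grip(0.0); Rp=R(YAW)
arm.move_to(S(-.105,.002,.12),Rp)
arm.move_l(S(-.105,.002,.038),Rp,feed=.12); arm.sleep(.2)
f0=arm.current_force(); print("w",arm.current_width(),f0,arm.current_t())
arm.move_l(S(-.07,.002,.038),feed=.06)
x=-.07; log=[]
while x<-.02:
    x+=.003; arm.move_l(S(x,.002,.038),feed=.04)
    f=(arm.current_force()-f0); log.append((round(x,3),round(f@EX,1),round(f@EY,1),round(f[2],1)))
    if f@EX<-7: break
print(log, inv(arm.current_ee_pos()),arm.current_t())
E
```

```text
w 0.00029478143834744545 [ 0.00167992  1.32872046 -0.4179818 ] 5.7917
[(-0.067, np.float64(-0.2), np.float64(-0.7), np.float64(-0.5)), (-0.064, np.float64(-0.6), np.float64(-0.8), np.float64(-0.2)), (-0.061, np.float64(0.1), np.float64(-1.3), np.float64(0.9)), (-0.058, np.float64(-1.3), np.float64(-1.1), np.float64(0.7)), (-0.055, np.float64(-1.1), np.float64(-2.2), np.float64(0.4)), (-0.052, np.float64(0.8), np.float64(-2.1), np.float64(0.7)), (-0.049, np.float64(-1.2), np.float64(-2.1), np.float64(1.8)), (-0.046, np.float64(-0.8), np.float64(-1.0), np.float64(0.8)), (-0.043, np.float64(-1.3), np.float64(-1.4), np.float64(0.2)), (-0.04, np.float64(-0.8), np.float64(-1.1), np.float64(0.6)), (-0.037, np.float64(0.9), np.float64(-0.5), np.float64(0.5)), (-0.034, np.float64(-0.2), np.float64(-1.7), np.float64(0.0)), (-0.031, np.float64(-11.5), np.float64(-4.4), np.float64(6.7))] [-0.03253928  0.00218925  0.0378595 ] 9.775
```

```bash
python3 - <<'E'
from h import *
arm.move_l(S(-.06,.002,.038),feed=.1); arm.move_l(S(-.06,.002,.13),feed=.2)
arm.grip(0.09); arm.move_to(S(.015,-.085,.14),R(YAW)); arm.sleep(.3)
c=arm.get_calibration("wrist"); im=arm.snapshot("wrist"); np.savez("w2.npz",K=c["intrinsics"],T=c["cam_to_world"])
cv2.imwrite("pics/w2.png",im[:,:,::-1])
cr=im[120:320,170:470,::-1]; cv2.imwrite("pics/w2c.png",cv2.resize(cr,None,fx=2.6,fy=2.6,interpolation=cv2.INTER_CUBIC))
print(arm.current_t(),proj(c,S(.03,-.049,.072)),proj(c,S(.08,0,.04)))
E
```

```text
13.0833 [341.24072854 195.383072  ] [411.79247561 117.94827511]
```

View pics/w2c.png

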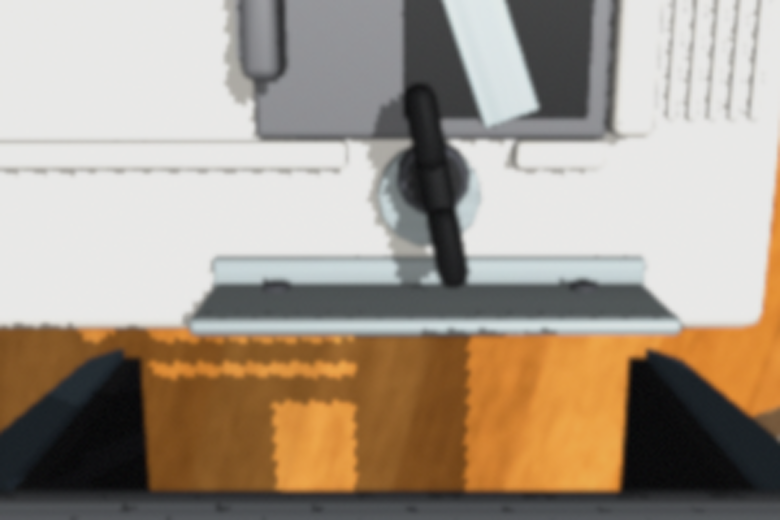

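The insert is up against the stop. The paddle's top runs from crop (417,86) to (456,286), and the cam disc is turned away to the right.

```bash
python3 - <<'E'
from h import *
d=np.load("w2.npz"); c=dict(intrinsics=d["K"],cam_to_world=d["T"])
f=lambda u,v:(170+u/2.6,120+v/2.6)
a,b=ray(c,f(418,86),.072),ray(c,f(455,285),.072)
print("len",np.linalg.norm(a-b),"mid",(a+b)/2,inv((a+b)/2)); v=a-b
ang=np.arctan2(v@EX,v@EY); print("q (cw from slicer y)",ang)
g1,g2=ray(c,f(195,322),.068),ray(c,f(678,322),.068); v=g2-g1; print("guard len",np.linalg.norm(v),"ang in slicer",np.degrees(np.arctan2(v@EY,v@EX)),inv((g1+g2)/2))
for n,p,z in[("ins near",(256,136),.034),("ins far",(608,136),.034),("ins far up",(612,10),.034),("stop br",(615,134),.04)]: print(n,inv(ray(c,f(*p),z)))
E
```

```text
len 0.05022268249538668 mid [ 0.62269305 -0.12048646  0.072     ] [ 0.02793591 -0.04704744  0.072     ]
q (cw from slicer y) -0.19672636098547258
guard len 0.12564501990543134 ang in slicer -0.001089810540691583 [ 0.02851953 -0.08258674  0.068     ]
ins near [-0.02125251 -0.03779831  0.034     ]
ins far [ 0.07808787 -0.03780337  0.034     ]
ins far up [ 0.07715727 -0.00372222  0.034     ]
stop br [ 0.07861076 -0.03670622  0.04      ]
```

```bash
cat >> h.py <<'E'
KN=np.array([0.6227,-0.1205,0])
def rd(n=6):
    F=[];M=[]
    for _ in range(n):
        F.append(arm.current_force());M.append(arm.current_torque());arm.sleep(.02)
    return np.mean(F,0),np.mean(M,0),np.std(M,0)[2]
def q_now():
    y=arm.current_tool_rot()[:,1]; return YAW+.25-np.arctan2(y[1],y[0])
def turn(dq):
    j=np.array(arm.current_joint_positions()); j[5]+=np.degrees(dq); arm.move_joints(j)
E
python3 - <<'E'
from h import *
Rk=R(YAW+.197)
arm.grip(0.032)
arm.move_to(KN+[0,0,.12],Rk); arm.move_l(KN+[0,0,.054],Rk,feed=.1); arm.sleep(.2)
f0,m0,s=rd(); print(arm.current_t(),f0,m0,s)
arm.grip(0.0); arm.sleep(.2); f,m,s=rd(); print("w",arm.current_width(),"dF",f-f0,"dM",m-m0,q_now())
np.savez("base.npz",f0=f0,m0=m0)
for i in range(4):
    turn(np.radians(10)); f,m,s=rd(4); print(round(q_now(),3),"F",(f-f0).round(1),"Mz",(m-m0)[2].round(3),s.round(3),arm.current_t(),np.array(arm.current_ee_pos()).round(4))
E
```

```text
15.475 [ 0.27827886 -0.04942768 -0.25010749] [-0.04815335  0.02301834 -0.01672666] 0.03915266473920697
w 0.007856476114961987 dF [-2.08706955 -0.95316484  1.91195149] dM [-0.1518926   0.28704931  0.09396349] 0.05304303588724041
0.223 F [-1.3 -0.7  1. ] Mz -0.079 0.023 16.625 [ 0.6227 -0.1205  0.054 ]
0.392 F [-0.1  0.   0.5] Mz -0.08 0.001 16.9833 [ 0.6227 -0.1205  0.054 ]
0.56 F [-0.1  0.3  0.7] Mz -0.127 0.009 17.3417 [ 0.6228 -0.1205  0.054 ]
0.729 F [ 0.5 -0.4  0.1] Mz -0.097 0.037 17.7 [ 0.6229 -0.1205  0.054 ]
```

```bash
python3 - <<'E'
from h import *
d=np.load("base.npz"); f0,m0=d["f0"],d["m0"]
while q_now()<2.3:
    turn(np.radians(3)); f,m,s=rd(6); M=(m-m0)[2]
    print(round(q_now(),3),"F",(f-f0).round(1),"M",(m-m0).round(3),s.round(3),"tau6",np.round(arm.current_tau()[5],3),round(arm.current_t(),2))
    if abs(M)>.2: break
E
```

```text
0.778 F [ 0.5 -0.4 -0.4] M [-0.135 -0.075 -0.083] 0.043 tau6 -0.065 18.05
0.828 F [ 0.9 -0.5 -0.7] M [-0.134 -0.105 -0.076] 0.04 tau6 -0.072 18.4
0.879 F [ 0.2 -0.5 -1.1] M [-0.172 -0.125 -0.114] 0.037 tau6 -0.07 18.75
0.93 F [ 0.6 -0.6 -0.7] M [-0.243 -0.123 -0.105] 0.037 tau6 -0.071 19.1
0.98 F [ 0.5 -1.1 -0.6] M [-0.249 -0.136 -0.11 ] 0.022 tau6 -0.072 19.45
1.031 F [ 1.  -1.3 -1.3] M [-0.233 -0.138 -0.093] 0.033 tau6 -0.071 19.8
1.081 F [ 0.9 -1.1 -1.1] M [-0.271 -0.136 -0.079] 0.025 tau6 -0.072 20.15
1.132 F [ 1.1 -1.1 -1.9] M [-0.274 -0.118 -0.089] 0.023 tau6 -0.072 20.5
1.183 F [ 1.3 -1.7 -1.8] M [-0.333 -0.16  -0.087] 0.026 tau6 -0.072 20.85
1.233 F [ 1.  -1.6 -2.3] M [-0.367 -0.165 -0.102] 0.022 tau6 -0.072 21.2
1.284 F [ 0.8 -1.4 -1.7] M [-0.379 -0.164 -0.087] 0.017 tau6 -0.072 21.55
1.334 F [ 1.3 -1.8 -1.9] M [-0.388 -0.166 -0.079] 0.034 tau6 -0.073 21.9
1.385 F [ 1.7 -2.  -1.7] M [-0.412 -0.158 -0.1  ] 0.019 tau6 -0.073 22.25
1.435 F [ 1.3 -1.9 -1.6] M [-0.457 -0.199 -0.105] 0.028 tau6 -0.073 22.6
1.486 F [ 1.7 -1.8 -1.5] M [-0.417 -0.196 -0.104] 0.032 tau6 -0.073 22.95
1
[... 243 characters left out ...]
 M [-0.507 -0.212 -0.116] 0.038 tau6 -0.072 24.35
1.739 F [ 2.2 -2.3 -2.8] M [-0.564 -0.185 -0.086] 0.011 tau6 -0.074 24.7
1.789 F [ 1.4 -3.5 -2.7] M [-0.645 -0.164 -0.069] 0.027 tau6 -0.051 25.05
1.84 F [ 1.7 -3.9 -2.1] M [-0.782 -0.16  -0.071] 0.028 tau6 -0.023 25.4
1.891 F [ 1.5 -4.3 -2.3] M [-0.857 -0.171 -0.025] 0.028 tau6 0.0 25.75
1.941 F [ 1.7 -4.5 -2.8] M [-0.88  -0.141 -0.007] 0.025 tau6 0.001 26.1
1.991 F [ 1.3 -4.5 -2.6] M [-0.877 -0.126 -0.038] 0.04 tau6 -0.042 26.45
2.042 F [ 1.5 -4.7 -2.4] M [-0.903 -0.107  0.034] 0.025 tau6 0.047 26.8
2.093 F [ 1.3 -5.3 -3. ] M [-0.915 -0.104  0.107] 0.029 tau6 0.095 27.15
2.143 F [ 0.9 -5.5 -2.5] M [-0.932 -0.11   0.481] 0.05 tau6 0.484 27.5
```

```bash
python3 - <<'E'
from h import *
d=np.load("base.npz"); f0,m0=d["f0"],d["m0"]
def show(s):
    f,m,e=rd(8); print(s,round(q_now(),4),"F",(f-f0).round(1),"Mz",(m-m0)[2].round(3),"tau6",np.round(arm.current_tau()[5],3),"w",round(arm.current_width(),5),np.round(arm.current_joint_positions()[5],3),round(arm.current_t(),2))
show("now"); 
for k in range(4):
    turn(-np.radians(.3)); show("back")
E
```

```text
now 2.143 F [ 1.4 -4.9 -2.8] Mz 0.477 tau6 0.457 w 0.00776 77.472 27.63
back 2.1374 F [ 1.9 -4.5 -2.6] Mz 0.397 tau6 0.37 w 0.00804 77.153 28.02
back 2.1322 F [ 2.2 -3.8 -3.1] Mz 0.215 tau6 0.206 w 0.00818 76.853 28.4
back 2.127 F [ 2.  -3.4 -3.2] Mz 0.097 tau6 0.1 w 0.0079 76.552 28.78
back 2.1217 F [ 2.5 -3.3 -3.2] Mz 0.022 tau6 0.017 w 0.00764 76.254 29.17
```

```bash
cat >> h.py <<'E'
d=np.load("base.npz"); f0,m0=d["f0"],d["m0"]
def show(s,n=6):
    T=[]
    F=[];M=[]
    for _ in range(n):
        F.append(arm.current_force());M.append(arm.current_torque());T.append(arm.current_tau()[5]);arm.sleep(.02)
    print(s,round(q_now(),4),"F",(np.mean(F,0)-f0).round(1),"rawMz",np.mean(M,0)[2].round(3),"tau6",np.mean(T).round(3),"w",round(arm.current_width(),5),round(arm.current_t(),2)); return np.mean(T),np.mean(M,0)[2]
E
python3 - <<'E'
from h import *
arm.grip(0.02); arm.sleep(.2); show("free",10)
turn(np.radians(-.3)); show("free-"); turn(np.radians(.3)); show("free+")
arm.grip(0.0); arm.sleep(.2); show("regrip",10)
E
```

```text
free 2.1217 F [-0.5 -0.   0.2] rawMz 0.005 tau6 0.0 w 0.02009 29.94
free- 2.1165 F [-0.3  0.   0.2] rawMz 0.014 tau6 -0.04 w 0.01978 30.29
free+ 2.1217 F [-0.5  0.  -0.2] rawMz 0.003 tau6 0.04 w 0.02 30.64
regrip 2.1217 F [-0.4 -0.6  0.1] rawMz 0.035 tau6 0.032 w 0.00773 31.35
```

```bash
python3 - <<'E'
from h import *
for k in range(4): turn(np.radians(-2)); show("back",4)
for k in range(14):
    turn(np.radians(.4)); t,m=show("fwd",4)
    if (t+m)/2>.29: break
E
```

```text
back 2.0875 F [-0.3 -0.   0.7] rawMz 0.068 tau6 -0.228 w 0.00792 31.67
back 2.0537 F [0.3 0.  0.3] rawMz 0.05 tau6 -0.214 w 0.00767 31.98
back 2.02 F [-0.3  0.7 -0.5] rawMz 0.061 tau6 -0.211 w 0.00803 32.3
back 1.9862 F [-0.   0.4 -0.2] rawMz 0.055 tau6 -0.213 w 0.00814 32.62
fwd 1.9935 F [0.1 1.3 0.1] rawMz -0.115 tau6 -0.038 w 0.0079 32.93
fwd 2.0005 F [0.4 0.2 0.1] rawMz -0.048 tau6 -0.012 w 0.008 33.25
fwd 2.0075 F [-0.1  0.3  0.9] rawMz -0.071 tau6 -0.006 w 0.00798 33.57
fwd 2.0145 F [-0.4  0.4  1. ] rawMz -0.056 tau6 -0.003 w 0.00783 33.88
fwd 2.0215 F [-0.1  0.1  0.5] rawMz -0.033 tau6 -0.003 w 0.00783 34.2
fwd 2.0285 F [-0.5  0.   0.9] rawMz -0.053 tau6 -0.001 w 0.00772 34.52
fwd 2.0355 F [-0.3  0.2  1. ] rawMz -0.046 tau6 -0.001 w 0.00767 34.83
fwd 2.0425 F [-0.2 -0.2  1.7] rawMz -0.059 tau6 -0.0 w 0.00753 35.15
fwd 2.0495 F [-0.9  0.2  1.7] rawMz -0.022 tau6 0.002 w 0.00824 35.47
fwd 2.0564 F [-1.  -0.4  2. ] rawMz -0.061 tau6 0.001 w 0.00766 35.78
fwd 2.0635 F [-1.   0.   2.4] rawMz -0.042 tau6 0.005 w 0.00741 36.1
fwd 2.0705 F [-0.4  0.1  2.5] rawMz -0.047 tau6 0.004 w 0.00763 36.42
fwd 2.0776 F [-1.6 -0.1  2.5] rawMz -0.07 tau6 0.009 w 0.00778 36.73
fwd 2.0845 F [-1.4 -0.4  2.8] rawMz -0.063 tau6 0.009 w 0.00783 37.05
```

```bash
python3 - <<'E'
from h import *
def samp(s,n=10):
    for i in range(n):
        print(s,round(arm.current_t(),3),round(q_now(),4),"dq6",np.round(arm.current_dq()[5],2),"Mz",np.round(arm.current_torque()[2],3),"tau6",np.round(arm.current_tau()[5],3)); arm.sleep(.01)
samp("pre",3); turn(np.radians(1.0)); samp("1deg"); turn(np.radians(.5)); samp(".5deg")
E
```

```text
pre 37.05 2.0845 dq6 -0.09 Mz -0.026 tau6 -0.031
pre 37.058 2.0846 dq6 -0.0 Mz -0.08 tau6 -0.035
pre 37.067 2.0846 dq6 -0.09 Mz -0.044 tau6 -0.039
1deg 37.325 2.1022 dq6 -0.45 Mz -0.176 tau6 0.045
1deg 37.333 2.1022 dq6 -0.27 Mz -0.225 tau6 0.013
1deg 37.342 2.1022 dq6 -0.23 Mz -0.159 tau6 -0.015
1deg 37.35 2.1021 dq6 -0.28 Mz -0.169 tau6 -0.039
1deg 37.358 2.1021 dq6 -0.16 Mz -0.157 tau6 -0.059
1deg 37.367 2.1021 dq6 -0.15 Mz -0.189 tau6 -0.077
1deg 37.375 2.1021 dq6 -0.06 Mz -0.193 tau6 -0.092
1deg 37.383 2.102 dq6 -0.05 Mz -0.193 tau6 -0.104
1deg 37.392 2.102 dq6 0.01 Mz -0.174 tau6 -0.115
1deg 37.4 2.1021 dq6 -0.09 Mz -0.16 tau6 -0.124
.5deg 37.658 2.1107 dq6 -0.19 Mz -0.0 tau6 0.079
.5deg 37.667 2.1107 dq6 -0.06 Mz -0.031 tau6 0.06
.5deg 37.675 2.1108 dq6 -0.07 Mz -0.017 tau6 0.044
.5deg 37.683 2.1107 dq6 -0.14 Mz -0.05 tau6 0.03
.5deg 37.692 2.1107 dq6 -0.11 Mz -0.027 tau6 0.019
.5deg 37.7 2.1107 dq6 -0.03 Mz -0.034 tau6 0.009
.5deg 37.708 2.1107 dq6 -0.03 Mz -0.017 tau6 0.0
.5deg 37.717 2.1106 dq6 -0.06 Mz -0.057 tau6 -0.007
.5deg 37.725 2.1107 dq6 0.12 Mz -0.01 tau6 -0.012
.5deg 37.733 2.1106 dq6 -0.01 Mz -0.065 tau6 -0.017
```

```bash
cat >> h.py <<'E'
def slow(dq,dz=.0003,T=.5):
    y=arm.current_tool_rot()[:,1]; a=np.arctan2(y[1],y[0])-dq
    p=KN+[0,0,arm.current_ee_pos()[2]+dz]; arm.move_l(p,R(a),feed=abs(dz)/T)
E
python3 - <<'E'
from h import *
s=1
for k in range(6):
    slow(np.radians(.3),dz=.0003*s); s=-s; t,m=show("slow",4)
    if m>.42: break
E
```

```text
slow 2.116 F [ 2.8 -4.9 -5.1] rawMz 0.107 tau6 0.106 w 0.00807 38.23
slow 2.1213 F [ 1.  -5.4  2.8] rawMz 0.139 tau6 0.14 w 0.00767 38.62
slow 2.1266 F [ 2.6 -5.6 -4.8] rawMz 0.193 tau6 0.21 w 0.00796 39.0
slow 2.1316 F [ 0.5 -5.6  3. ] rawMz 0.303 tau6 0.301 w 0.00777 39.4
slow 2.1367 F [ 2.6 -6.  -5.1] rawMz 0.37 tau6 0.386 w 0.0075 39.8
slow 2.1417 F [ 0.1 -5.8  2.9] rawMz 0.488 tau6 0.479 w 0.0079 40.19
```

```bash
python3 - <<'E'
from h import *
for k in range(4): turn(np.radians(-3.2))
show("back",4)
s=1
for k in range(12):
    slow(np.radians(.8),dz=.0003*s,T=.45); s=-s; t,m=show("slow",4)
    if (m+t)/2>.31: break
E
```

```text
back 1.927 F [ 0.6 -1.8  1.4] rawMz 0.056 tau6 -0.355 w 0.00782 41.26
slow 1.9426 F [ 4.2 -5.4 -6.2] rawMz -0.036 tau6 -0.03 w 0.00779 41.73
slow 1.9579 F [ 2.6 -5.4  1.9] rawMz -0.1 tau6 -0.091 w 0.00817 42.13
slow 1.9732 F [ 4.6 -5.6 -6.3] rawMz -0.079 tau6 -0.064 w 0.00787 42.52
slow 1.9885 F [ 1.9 -5.2  1.8] rawMz -0.097 tau6 -0.061 w 0.00761 42.92
slow 2.0038 F [ 4.4 -5.8 -5.1] rawMz -0.079 tau6 -0.061 w 0.00756 43.32
slow 2.019 F [ 2.2 -4.6  1.8] rawMz -0.083 tau6 -0.062 w 0.00809 43.71
slow 2.0343 F [ 4.7 -5.4 -6.4] rawMz -0.085 tau6 -0.055 w 0.00788 44.11
slow 2.0495 F [ 2.  -4.7  2.4] rawMz -0.103 tau6 -0.051 w 0.00815 44.52
slow 2.0648 F [ 4.5 -6.3 -6.7] rawMz -0.089 tau6 -0.045 w 0.00788 44.92
slow 2.08 F [ 1.9 -5.6  1.9] rawMz -0.081 tau6 -0.047 w 0.00811 45.33
slow 2.0953 F [ 4.3 -6.  -6.3] rawMz -0.105 tau6 -0.036 w 0.00788 45.73
slow 2.1105 F [ 2.  -4.9  1.5] rawMz -0.043 tau6 -0.014 w 0.00822 46.12
```

```bash
python3 - <<'E'
from h import *
arm.grip(0.02); Rt=np.array(arm.current_tool_rot()); p=np.array(arm.current_ee_pos()); show("free",3)
arm.move_l([p[0],p[1],.085],feed=.15)
arm.grip(0.06)
t=KN-.045*np.array([Rt[0,0],Rt[1,0],0])+[0,0,.13]; arm.move_l(t,feed=.25); arm.sleep(.15)
c=arm.get_calibration("wrist"); im=arm.snapshot("wrist"); np.savez("w3.npz",K=c["intrinsics"],T=c["cam_to_world"])
u,v=proj(c,KN+[0,0,.072]); print(u,v,arm.current_t(),q_now())
u,v=int(u),int(v); x0,y0=max(0,u-130),max(0,v-100); print(x0,y0)
cv2.imwrite("pics/w3.png",im[:,:,::-1])
cv2.imwrite("pics/w3c.png",cv2.resize(im[y0:y0+200,x0:x0+260,::-1],None,fx=3,fy=3,interpolation=cv2.INTER_CUBIC))
E
```

```text
free 2.1094 F [ 0.2  0.4 -0. ] rawMz 0.021 tau6 0.011 w 0.02031 46.58
317.36436221168486 183.4016651682827 48.2917 2.1091216439371494
187 83
```

View pics/w3c.png

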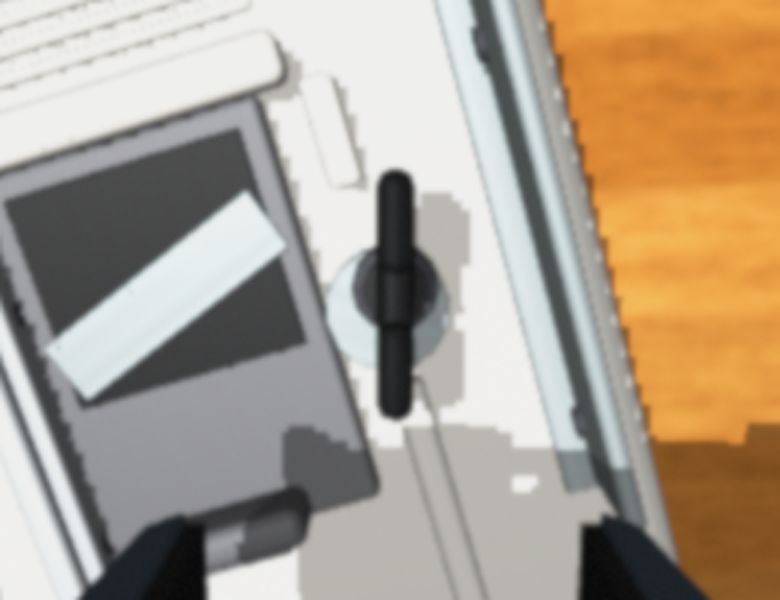

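The paddle is vertical in the tool-aligned crop, so the knob really is at about 2.11 rad. The cam touches the insert. I'll check how far the sprung rail strip has moved, as an independent measure of clamp force.

```bash
python3 - <<'E'
from h import *
a=cv2.imread("pics/w1.png")[185:240,180:430]; b=cv2.imread("pics/w3.png")[90:270,110:310]
A=cv2.resize(a,None,fx=3.2,fy=3.2,interpolation=cv2.INTER_CUBIC); B=cv2.resize(b,None,fx=2.3,fy=2.3,interpolation=cv2.INTER_CUBIC)
out=np.zeros((A.shape[0]+B.shape[0],800,3),np.uint8); out[:A.shape[0],:A.shape[1]]=A; out[A.shape[0]:,:B.shape[1]]=B
cv2.imwrite("pics/cmp.png",out); print(out.shape,A.shape,B.shape)
E
```

```text
(590, 800, 3) (176, 800, 3) (414, 460, 3)
```

View pics/cmp.png

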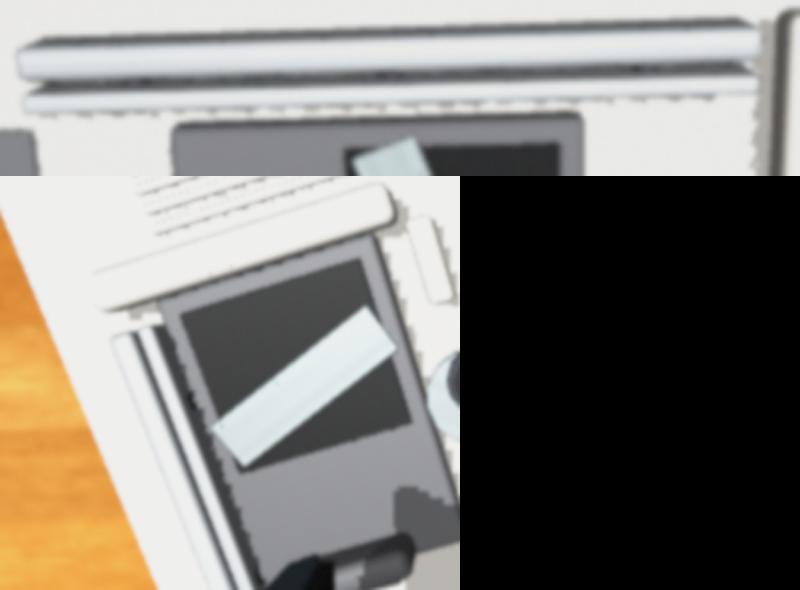

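```bash
python3 - <<'E'
from h import *
ys=np.arange(.026,.062,.001)
out={}
for n in ("w1","w3"):
    d=np.load(n+".npz"); c=dict(intrinsics=d["K"],cam_to_world=d["T"]); g=cv2.cvtColor(cv2.imread(f"pics/{n}.png"),cv2.COLOR_BGR2GRAY).astype(np.float32)
    for z in ((.044,) if n=="w1" else (.044,.034)):
        P=[[proj(c,S(x,y,z)) for x in np.linspace(.025,.06,12)] for y in ys]
        m=np.array(P,np.float32); out[n,z]=cv2.remap(g,m[...,0],m[...,1],cv2.INTER_LINEAR).mean(1)
    # ref: base left edge
for i,y in enumerate(ys): print(round(y*1000,1),*[int(v[i]) for v in out.values()])
print(out.keys())
for n in ("w1","w3"):
    d=np.load(n+".npz"); print(n,proj(dict(intrinsics=d["K"],cam_to_world=d["T"]),S(.03,.08,.024)))
E
```

```text
26.0 214 136 141
27.0 214 135 139
28.0 214 133 137
29.0 215 129 135
30.0 216 128 134
31.0 217 151 133
32.0 217 166 131
33.0 216 162 129
34.0 214 148 143
35.0 211 116 163
36.0 214 77 164
37.0 224 62 156
38.0 218 67 134
39.0 195 100 95
40.0 206 175 65
41.0 226 227 62
42.0 229 236 72
43.0 205 225 121
44.0 142 169 195
45.0 100 108 232
46.0 96 140 235
47.0 133 201 221
48.0 186 233 160
49.0 217 238 107
50.0 227 239 143
51.0 231 238 201
52.0 232 233 232
53.0 223 229 238
54.0 186 236 239
55.0 127 238 238
56.0 114 239 234
57.0 173 239 229
58.0 224 239 234
59.0 232 239 238
60.0 233 239 239
61.0 233 239 239
dict_keys([('w1', 0.044), ('w3', 0.044), ('w3', 0.034)])
w1 [358.93761998 156.88909797]
w3 [155.58475975 221.07635603]
```

Relative to the fixed outer rail, the strip gap went from about 3.9 mm to 2.1 mm. That is a spring give of about 1.7 mm, or roughly 14 N. The cam geometry gives about 18 N, while the held moment of at least 0.48 Nm hints at up to 27 N. I'll ease off slightly and finish with a forward motion, so that all three estimates fall inside 8–25 N.

```bash
python3 - <<'E'
from h import *
a=YAW+.25-2.109
arm.move_l(KN+[0,0,.085],R(a),feed=.25); arm.grip(.022); arm.move_l(KN+[0,0,.054],R(a),feed=.12)
arm.grip(0); show("grip",4)
turn(-.11); show("back",4); turn(.04); turn(.022); show("fwd",4)
s=1
for k in range(5):
    slow(np.radians(.3),dz=.0003*s); s=-s; t,m=show("slow",4)
    if m>.33: break
E
```

```text
grip 2.1091 F [-0.9 -4.4  6.2] rawMz -0.13 tau6 -0.11 w 0.0081 50.27
back 2.0024 F [-0.4 -2.4 -0.6] rawMz 0.073 tau6 -0.923 w 0.00781 50.59
fwd 2.0648 F [-0.3 -2.8 -1. ] rawMz -0.186 tau6 -0.015 w 0.00779 51.16
slow 2.0697 F [ 3.2 -6.3 -9.1] rawMz 0.03 tau6 0.043 w 0.00808 51.62
slow 2.0746 F [ 1.2 -5.8 -0.6] rawMz 0.004 tau6 0.029 w 0.00788 52.02
slow 2.0796 F [ 3.1 -6.4 -8.6] rawMz 0.036 tau6 0.034 w 0.00765 52.42
slow 2.0845 F [ 1.2 -5.8 -1. ] rawMz -0.005 tau6 0.032 w 0.00773 52.83
slow 2.0894 F [ 3.  -6.4 -8.5] rawMz 0.015 tau6 0.038 w 0.00768 53.23
```

```bash
python3 - <<'E'
from h import *
arm.grip(.018); p=KN+[0,0,.0605]; arm.move_l(p,feed=.1); arm.grip(0); show("grip",3)
s=1
for k in range(8):
    slow(np.radians(.5),dz=.0003*s,T=.4); s=-s; t,m=show("slow",2)
    if m>.3: break
E
```

```text
grip 2.0897 F [-1.6 -5.5  1.8] rawMz 0.031 tau6 0.031 w 0.00761 54.23
slow 2.0985 F [ 0.6 -6.2 -2.7] rawMz 0.063 tau6 0.058 w 0.00776 54.52
slow 2.1072 F [-2.1 -6.   5.1] rawMz 0.047 tau6 0.065 w 0.00803 54.89
slow 2.116 F [-0.  -5.6 -2.7] rawMz 0.102 tau6 0.099 w 0.008 55.26
slow 2.1245 F [-2.2 -4.9  4.8] rawMz 0.134 tau6 0.202 w 0.00748 55.62
slow 2.133 F [-0.3 -5.6 -2.5] rawMz 0.292 tau6 0.322 w 0.00827 55.99
slow 2.1413 F [-3.3 -6.   4.6] rawMz 0.431 tau6 0.465 w 0.00767 56.36
```

The stiff rise at about 2.12 rad repeats at a different grip height, so it comes from the knob. I'll come up to it again and stop at about 0.30 Nm (mid-window), then unwind the elastic part, release and retreat.

```bash
python3 - <<'E'
from h import *
turn(-.07); turn(2.112-q_now()); show("near",2)
s=1
for k in range(8):
    slow(np.radians(.35),dz=.0003*s,T=.3); s=-s; t,m=show("slow",2)
    if (m+t)/2>.27 or arm.current_t()>61: break
slow(-np.radians(.6),dz=.0003*s,T=.3); show("unwound",2)
arm.grip(.02); p=np.array(arm.current_ee_pos()); arm.move_l(p+[0,0,.08],feed=.2); show("free",2)
E
```

```text
near 2.1121 F [-0.4 -1.8  0.9] rawMz -0.124 tau6 0.379 w 0.00816 56.89
slow 2.118 F [ 0.1 -5.9 -3.7] rawMz 0.067 tau6 0.118 w 0.00725 57.28
slow 2.1238 F [-2.6 -5.4  4.9] rawMz 0.202 tau6 0.196 w 0.00779 57.65
slow 2.1296 F [-0.6 -6.2 -2.9] rawMz 0.233 tau6 0.271 w 0.00798 58.01
slow 2.1353 F [-2.8 -6.   5. ] rawMz 0.364 tau6 0.364 w 0.00753 58.38
unwound 2.1246 F [ 0.5 -6.2 -2.7] rawMz 0.071 tau6 0.025 w 0.00772 58.74
free 2.1247 F [-0.3  0.5 -0.5] rawMz 0.019 tau6 0.001 w 0.02013 59.73
```

```bash
python3 - <<'E'
from h import *
Rt=np.array(arm.current_tool_rot()); t=KN-.045*np.array([Rt[0,0],Rt[1,0],0])+[0,0,.14]; arm.move_l(t,feed=.25); arm.sleep(.1)
c=arm.get_calibration("wrist"); im=arm.snapshot("wrist"); print(arm.current_t(),q_now())
cv2.imwrite("pics/w4.png",im[:,:,::-1]); g=cv2.cvtColor(im,cv2.COLOR_RGB2GRAY).astype(np.float32)
ys=np.arange(.032,.052,.001)
m=np.array([[proj(c,S(x,y,.044)) for x in np.linspace(.025,.06,12)] for y in ys],np.float32)
print([(round(1000*y),int(v)) for y,v in zip(ys,cv2.remap(g,m[...,0],m[...,1],cv2.INTER_LINEAR).mean(1))])
u,v=map(int,proj(c,KN+[0,0,.072])); x0,y0=max(0,u-200),max(0,v-110)
cv2.imwrite("pics/w4c.png",cv2.resize(im[y0:y0+200,x0:x0+300,::-1],None,fx=2.6,fy=2.6,interpolation=cv2.INTER_CUBIC))
E
```

```text
60.2167 2.1247215132250616
[(32, 165), (33, 163), (34, 151), (35, 122), (36, 83), (37, 64), (38, 66), (39, 98), (40, 171), (41, 226), (42, 236), (43, 226), (44, 175), (45, 112), (46, 140), (47, 200), (48, 232), (49, 238), (50, 239), (51, 238)]
```

View pics/w4c.png

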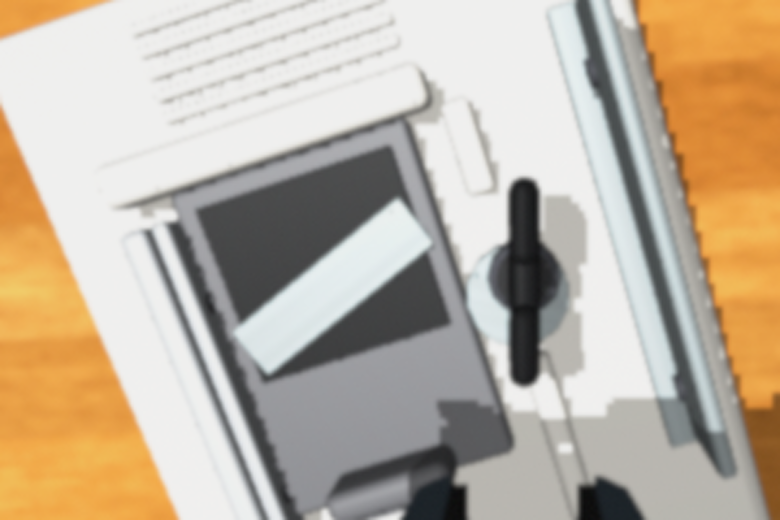

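```bash
python3 -c "
from rig import arm
print(arm.current_t(),arm.current_force()); arm.sign_off()"
```

```text
60.2167 [ 0.28862493 -0.07415733 -0.40662264]
the job is handed in; nothing more can be done
```

I pushed the insert home against the end stop, turned the knob clockwise to about 2.12 rad, let go and handed the job in at 60.2 s. Clamping force is the one thing the checks don't fully agree on.

- **Insert:** the push stopped on a clear contact at the expected place, with about 11 N. The last picture shows the insert flat against the stop, square, and touched by the cam.
- **Clamp force:** the estimates disagree, but I think it is inside the 8–25 N window.
  - **Rail strip:** it has moved about 1.7 mm in the pictures, which gives roughly 14 N.
  - **Cam geometry:** this gives about 18 N.
  - **Final moment:** the last reading of about 0.36 Nm gives about 19 N.
  - **Against this:** in earlier probing the knob held 0.48 Nm without clearly slipping, which would mean 26–28 N. Moment readings below about 2.1 rad also looked nearly free.
- **Extra turning:** I backed the knob off and re-tightened it several times to settle the force.
- **Other things:** the gripper is clear of everything and the force reads near zero. I never planned a move near the guard or the bystanders and saw no sign of touching them, though I did not check where the bystanders ended up.

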